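# Hold the cheese box open for its photograph

### The job

This second-hand cheese box is about to be photographed with its lid up: first lift the blue butter crock out of the round recess in the lid and stand it upright, wholly on the cork mat, setting it down rather than dropping it. Then raise the lid by the brass bar at its front and hold it open at 50 degrees from closed; the lid falls shut if let go, so finish while still holding it there, steady. Leave the other goods where they are.

Things in the scene. Friction and masses are not known exactly. Their poses are not given: they have to be found in the camera images.
- box: Wooden cheese box, 200 (x) x 280 (y) x 100 mm high without its lid, walls 10 mm, fixed to the bench. Origin: centre of its underside. Its front (-x of its own frame) faces roughly to the robot; its yaw and place vary, and it may stand left or right of the mat. With the lid shut its top is 122 mm above the bench.
- lid (a joint): Angle of the box's dark wooden lid in rad: 0 shut, growing as its front edge rises, 0.873 = 50 degrees, stop at 1.75. Free hinge along the box's rear (+x) top edge with almost no friction: the lid falls shut below about 1.5. Lid 200 x 280 x 22 mm, about 0.6 kg, so about 2.5 N lifts it at the bar.
- lid_hinge (a point): Middle of the lid's hinge line, which is level and runs along the box's y; 100 mm behind the box's centre and 111 mm above the bench. Does not move as the lid turns.
- lid_bar (a point): Middle of the lid's round brass bar: 12 mm diameter, parallel to the hinge, 250 mm from the hinge line, 111 mm above the bench when shut. Its axis is 50 mm in front of the lid's front edge (44 mm clear gap to lid and box); two brackets join it to the lid, 124 mm of bar clear between them. Moves with the lid. It can turn between the fingers, so the tool may keep pointing down.
- recess (a point): Centre of the floor of the round recess in the middle of the lid's top, 108 mm above the bench with the lid shut: 62 mm diameter, 14 mm deep.
- crock: Small blue stoneware butter crock, straight round body 54 mm diameter and 56 mm high, with a closed top and a small 18 mm knob to 73 mm; 0.28 kg. Origin: centre of its underside. It starts upright in the recess of the lid, 14 mm deep and with about 4 mm play all round. Grip it across its body.
- mat: Square cork mat, 150 x 150 x 5 mm, fixed on the bench. Origin: centre of its underside.
- mug: Bystander: white mug, 76 mm diameter, 85 mm high, behind the mat. Origin: centre of underside.
- jar: Bystander: terracotta-coloured jar with wooden cap, 64 mm diameter, 100 mm high, behind the mat. Origin: centre of underside.
- roll: Bystander: yellow ring (sticker roll core), 56 mm diameter, 20 mm high, lying in front of the mat. Origin: centre of underside.
- bowl: Bystander: terracotta bowl, 84 mm diameter, 40 mm high, inside the closed box. Origin: centre of underside.
- canister: Bystander: yellow stoneware canister, 100 mm diameter, 150 mm high, far to the left. Origin: centre of underside.
- stonejar: Bystander: blue stoneware jar, 90 mm diameter, 130 mm high, far to the right. Origin: centre of underside.

How it is judged:
By the outcome, as a careful person would: the job done as asked, in the order asked, and still so for the second after the job is handed in, while the arm keeps its last pose, push and grip.
It also fails if it takes over 58 s, if anything falls off the work surface, if the arm or the gripper's body presses on something with over 40 N, if the wrist force passes 120 N, or if a joint passes its speed limit or range.

### The arm

A 7-joint arm with a two-finger parallel gripper is mounted at the origin on the work surface. World frame = base frame: x ahead of the robot, y to its left, z up, the work surface at z = 0. Lengths are in m, angles in rad, forces in N, time in s.
With the tool pointing down it reaches from about 0.4 to 0.85 m from the base axis. Payload 10.4 kg.
Tool frame: the origin (TCP) lies between the finger pads; the fingertips stand 11 mm ahead of it and the grasp point (between the pads) lies 8 mm behind it (r.tcp_to_tips is the distance from the TCP to the fingertips, in m); z points along the fingers, y is the line along which they close (so a half turn about z gives the same grasp; the last joint's range is limited). The gripper opens to 87 mm and grips with 3 to 60 N. Pads are 19 mm wide; open, the fingers measure 117 mm over their backs; the gripper's body (75 mm by 190 mm) begins 51 mm behind the grasp point.
Start: joints at [-0.023, 0.332, -0.065, 1.46, 0.022, 1.35, -0.088], TCP at [0.625, 0, 0.234] pointing down, gripper open.
Joint ranges: [-2.6, 2.6], [-0.5, 2.12], [-1.47, 1.34], [0.16, 2.42], [-1.27, 4.41], [0.06, 2.06], [-2.6, 2.6]. Speed limits (rad/s): [2.22, 2.22, 2.79, 2.79, 3.14, 3.14, 3.14].

### API

Orientations are given as a unit quaternion [x, y, z, w].
In Python, from bench import r gives the robot as it stands. The module is installed in compiled form; this text tells all that it offers.
- The arm moves only by the shell command python3 -m crank 'ROWS' [FORCE]. ROWS is JSON, a list of rows, each an object of numbers: "claw": the closure, from -1 (fully open) to 1 (shut); "dx", "dy", "dz": the shift along the tool's x, y, z each as a share of 3 cm, from -1 to 1; "ax", "ay", "az": the turn, a rotation vector about the tool's x, y, z each as a share of 6 degrees, from -1 to 1. A call has 1 to 8 rows; each row shifts and turns the commanded pose from where the row before left it, along the tool's axes as they then stand; what a row does not reach is not made up. A row lasts 1/12 s, in which the tool goes at most 41.7 mm and 7.16 degrees, less where a joint would pass 70% of its speed; a pose out of reach is approached as far as the arm can. A call with a number of a shift or a turn outside -1 to 1 is refused whole. A call with a gripper value outside its range is refused whole. The fingers move at their own pace and stop on an object; FORCE is the grip in N (left out, the last holds). Time passes only in rows, so rows that do not move let the fingers close. It gives the time, the measured TCP pose, the force, the opening and the grip force at its end, in the units of the state.
- r.read_state(): the state, without advancing time (a new reading comes with each control period).
- r.camera(name): name is "scene" or "side" or "wrist"; returns a dict with "color" (480x640x3 uint8, red, green, blue), "mtx" (3x3 intrinsics, pixels), "R" (3x3) and "t" (3): a world point X has camera coordinates R X + t; the wrist camera has in their place "hand_eye" (4x4, takes a point from camera to tool coordinates, whose origin is the TCP and whose axes are the flange's). Camera axes: x right, y down, z forward; pixel columns grow to the right and rows downward; lengths in m; the calibration is good to about 2 mm. The wrist camera is an equidistant fisheye: a pixel r from the principal point sees the ray r / f radians off the axis. A picture is of the moment at which its call begins: read the wrist's pose just before it. There is no depth.
- r.close_job(): hands the job in; it is judged then, once.
The state is a dict: "time": time; "joint_positions": joint angles; "joint_vel": joint speeds; "joint_torque": joint torques, N m; "ee_pos": TCP position; "eef_rot": TCP orientation; "ft_force": force on the tool from outside, world axes, zero at the start; "torque": the same for the moment, N m; "width": finger opening in m; "grip_force": force on a finger pad.
Only numpy, scipy, OpenCV 4.12 (cv2) and the standard library are available. Lean on these libraries where they do the work, as an engineer would, in place of code of your own. Each camera call takes 0.05 s, during which the arm holds its last target. There are 200 camera calls.

## Working session

There is one attempt and no reset: what is moved stays moved. The work goes in short steps, Python scripts to look and compute and a shell command to move; the robot and the scene stay as the last step left them, time stands still between calls to the robot, and variables do not carry over. Pictures are saved under pics/ and viewed, at most 10 in all, crops included, and the job is handed in when it is done.

```bash
mkdir -p pics
cat > h.py <<'E'
import numpy as np, cv2
from bench import r
from scipy.spatial.transform import Rotation as Ro
def ray(c,u,v,z):
    "scene/side pixel -> world point on plane z"
    K,R,t=map(np.array,(c["mtx"],c["R"],c["t"])); o=-R.T@t
    d=R.T@np.linalg.solve(K,[u,v,1.]); return o+d*(z-o[2])/d[2]
def proj(c,X):
    p=np.array(c["mtx"])@(np.array(c["R"])@np.array(X)+np.array(c["t"])); return p[:2]/p[2]
def save(c,n): cv2.imwrite("pics/"+n,cv2.cvtColor(c["color"],cv2.COLOR_RGB2BGR))
E
python3 - <<'E'
from h import *
s=r.read_state(); print(s)
for n in("scene","side"):
    c=r.camera(n); save(c,n+"0.png"); print(n,c["mtx"],c["R"],c["t"])
c=r.camera("wrist"); print(c["mtx"],c["hand_eye"])
E
```

```text
{'time': 0.0, 'joint_positions': array([-0.02261126,  0.33287167, -0.0646908 ,  1.46098481,  0.02165787,
        1.34984672, -0.08850087]), 'joint_vel': array([-0.00109614,  0.00182916,  0.00132535,  0.00082196,  0.00042858,
       -0.00061289,  0.00150555]), 'joint_torque': array([-1.20520472e-04, -6.23245955e+01,  2.44190963e-02, -3.89891267e+01,
       -6.13984605e-02,  3.97891912e-02,  1.87085252e-04]), 'ee_pos': array([ 6.24627705e-01, -2.25748710e-05,  2.32733268e-01]), 'eef_rot': array([ 7.07093765e-01,  7.07119444e-01, -5.41972418e-04, -4.53970190e-04]), 'ft_force': array([-0.3501574 , -0.73488899, -0.42034404]), 'torque': array([-0.00138634, -0.0148963 , -0.01810451]), 'grip_force': 0.0, 'width': 0.0872565252611465}
scene [[467.98518472   0.         320.99969968]
 [  0.         467.98518472 243.61359298]
 [  0.           0.           1.        ]] [[-0.06892301  0.99753956 -0.01282374]
 [ 0.64821866  0.03500896 -0.76064903]
 [-0.75832855 -0.06073881 -0.64903668]] [ 0.02139848 -0.31263055  1.77052649]
side [[577.57833243   0.         319.02333001]
 [  0.         577.57833243 251.5980326 ]
 [  0.           0.           1.        ]] [[ 0.8829854  -0.46918589  0.01419134]
 [-0.25235327 -0.49997494 -0.82845814]
 [ 0.39579618  0.72793521 -0.55987116]] [-0.52116267  0.25063008  1.38595632]
[[371.64829954   0.         314.36113995]
 [  0.         371.64829954 238.53471061]
 [  0.           0.           1.        ]] [[-6.76885069e-04 -9.64011518e-01 -2.65859617e-01  7.06494462e-02]
 [ 9.99998925e-01 -9.98303162e-04  1.07384268e-03 -5.41964931e-04]
 [-1.30060521e-03 -2.65858604e-01  9.64011157e-01 -1.50405707e-01]
 [ 0.00000000e+00  0.00000000e+00  0.00000000e+00  1.00000000e+00]]
```

View pics/scene0.png

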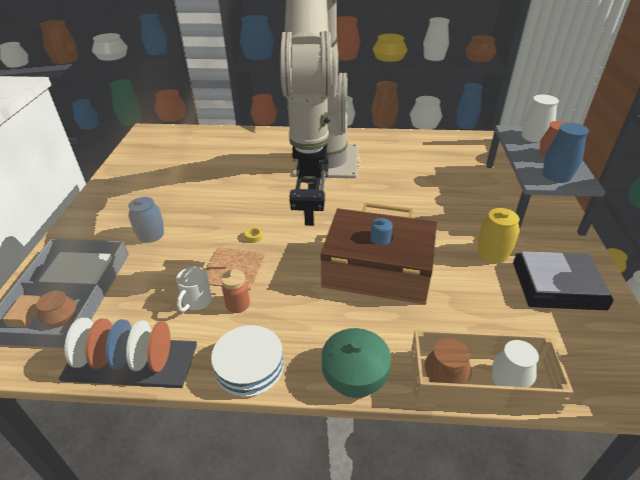

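View pics/side0.png

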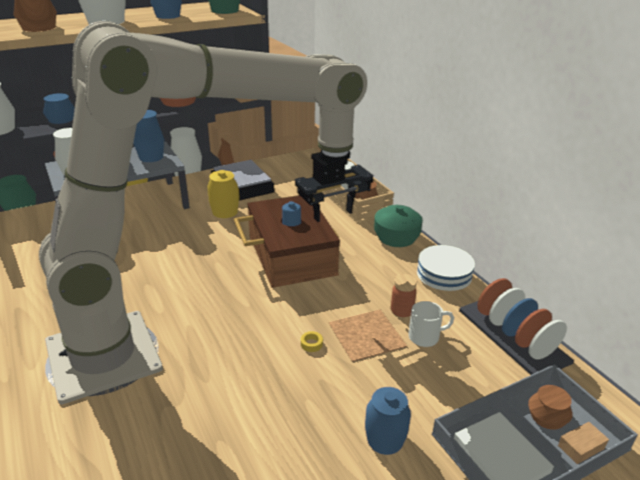

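The scene view shows the box right of centre: lid corners are about (333,213), (437,229), (433,273), (323,259), the crock is near (381,231), and the mat is near (235,266). The side view shows the crock at (291,214), the bar at (243,229), and the mat corners at (330,322), (382,312), (408,345), (352,358).

Run:
```python
from h import *
np.set_printoptions(precision=4,suppress=True)
for n in("scene","side"):
    c=r.camera(n); hsv=cv2.cvtColor(c["color"],cv2.COLOR_RGB2HSV)
    # blue crock
    m=cv2.inRange(hsv,(98,80,40),(118,255,255))
    k,l,st,ce=cv2.connectedComponentsWithStats(m)
    for i in range(1,k):
        if st[i,4]>100: print(n,"blue",st[i],ce[i])
    i0=(381,233) if n=="scene" else (291,214)
    print(n,"crock @z=.136",ray(c,*i0,0.138))
    P={"scene":[(333,213),(437,229),(433,273),(323,259)],"side":[(249,200),(306,196),(338,241),(269,252)]}[n]
    for p in P: print("lid",ray(c,*p,.122))
    B={"scene":[(363,207),(412,212)],"side":[(237,218),(249,242)]}[n]
    for p in B: print("bar",ray(c,*p,.111))
    M={"scene":[(212,249),(264,251)],"side":[(330,322),(382,312),(408,345),(352,358)]}[n]
    for p in M: print("mat",ray(c,*p,.005))
c=r.camera("wrist"); save(c,"w0.png")
```

```text
scene blue [140  14  26  41 789] [152.6603  34.2446]
scene blue [ 240   15   33   45 1209] [255.8784  37.3557]
scene blue [457  83  25  46 856] [469.1121 105.8598]
scene blue [ 72  99  26  30 561] [ 84.2852 113.8485]
scene blue [ 543  123   45   59 1813] [565.0645 152.5769]
scene blue [371 218  21  26 455] [381.0593 230.9934]
scene blue [107 325  10  40 229] [111.3231 343.0917]
scene crock @z=.136 [0.5919 0.1782 0.138 ]
lid [0.49   0.0478 0.122 ]
lid [0.5471 0.3301 0.122 ]
lid [0.7185 0.3004 0.122 ]
lid [0.6831 0.0323 0.122 ]
bar [0.4418 0.1324 0.111 ]
bar [0.4588 0.2717 0.111 ]
mat [ 0.5294 -0.3081  0.005 ]
mat [ 0.5299 -0.1526  0.005 ]
side blue [151   0  31  18 456] [166.25    7.682]
side blue [ 43  93  31  31 775] [ 57.9626 108.0103]
side blue [ 134  109   30   53 1146] [148.9075 137.9581]
side blue [283 202  18  24 364] [291.0412 213.9396]
side blue [502 299  35  37 643] [517.4603 315.4914]
side blue [ 366  388   44   66 2326] [387.1126 420.1161]
side crock @z=.136 [0.5968 0.1906 0.138 ]
lid [0.5297 0.3502 0.122 ]
lid [0.6987 0.2947 0.122 ]
lid [0.6606 0.0243 0.122 ]
lid [0.4686 0.0604 0.122 ]
bar [0.4632 0.2829 0.111 ]
bar [0.4454 0.1459 0.111 ]
mat [ 0.5448 -0.1459  0.005 ]
mat [ 0.6868 -0.1734  0.005 ]
mat [ 0.6748 -0.3087  0.005 ]
mat [ 0.5287 -0.2843  0.005 ]
```

View pics/w0.png

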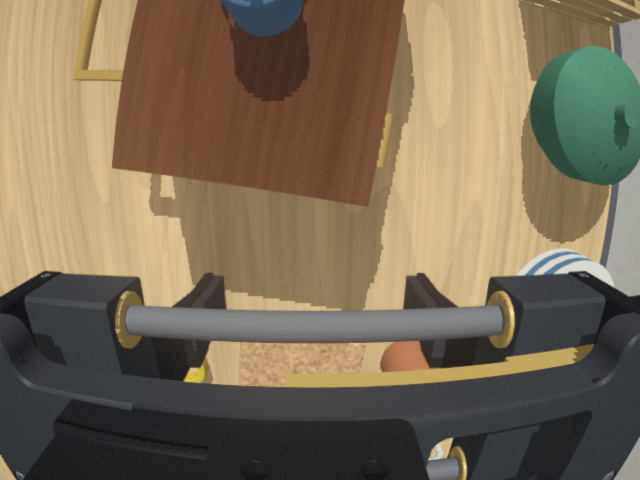

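```bash
python3 -m crank '[{"claw":-1,"dx":0.5,"dy":-0.1},{"claw":-1,"dx":0.9,"dy":-0.15},{"claw":-1,"dx":1,"dy":-0.15},{"claw":-1,"dx":1,"dy":-0.15},{"claw":-1,"dx":1,"dy":-0.15},{"claw":-1,"dx":1,"dy":-0.15},{"claw":-1,"dx":0.7,"dy":-0.15},{"claw":-1}]' 20
python3 - <<'E'
from h import *
np.set_printoptions(precision=4,suppress=True)
s=r.read_state(); print(s["ee_pos"],s["eef_rot"])
c=r.camera("wrist"); save(c,"w1.png")
c=r.camera("scene"); h=cv2.cvtColor(c["color"],cv2.COLOR_RGB2HSV)
print("jar far-bottom",ray(c,236,310,0),"jar cap mid",ray(c,234,279,.1),"mug rim mid",ray(c,194,277,.085),"roll",ray(c,254,235,.01))
m=cv2.inRange(h,(5,90,120),(14,160,255))[240:300,195:275]
E
```

```text
[0.6249 0.     0.2333] [ 0.7071  0.7071 -0.0002 -0.0002]
jar far-bottom [ 0.7569 -0.1891 -0.    ] jar cap mid [ 0.744  -0.1836  0.1   ] mug rim mid [ 0.7278 -0.2914  0.085 ] roll [ 0.4641 -0.1936  0.01  ]invalid input at $[0]: expected keys claw, dx, dy, dz, ax, ay, az
```

View pics/w1.png

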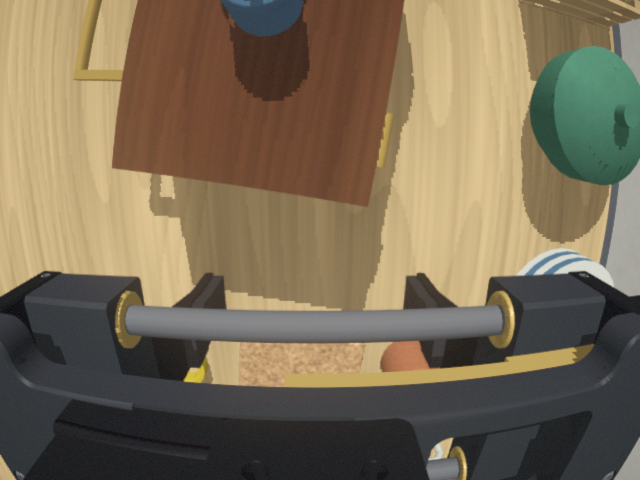

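The move was refused because every row needs all seven keys, so the picture is unchanged.

```bash
python3 -m crank '[{"claw":-1,"dx":0.5,"dy":-0.1,"dz":0,"ax":0,"ay":0,"az":0},{"claw":-1,"dx":0.9,"dy":-0.15,"dz":0,"ax":0,"ay":0,"az":0},{"claw":-1,"dx":1,"dy":-0.15,"dz":0,"ax":0,"ay":0,"az":0},{"claw":-1,"dx":1,"dy":-0.15,"dz":0,"ax":0,"ay":0,"az":0},{"claw":-1,"dx":1,"dy":-0.15,"dz":0,"ax":0,"ay":0,"az":0},{"claw":-1,"dx":1,"dy":-0.15,"dz":0,"ax":0,"ay":0,"az":0},{"claw":-1,"dx":0.7,"dy":-0.15,"dz":0,"ax":0,"ay":0,"az":0},{"claw":-1,"dx":0,"dy":0,"dz":0,"ax":0,"ay":0,"az":0}]' 20
python3 - <<'E'
from h import *
np.set_printoptions(precision=4,suppress=True)
s=r.read_state(); print(s["ee_pos"],s["eef_rot"])
c=r.camera("wrist"); save(c,"w2.png")
E
```

```text
time: 1.07
ee_pos: [0.5931, 0.1894, 0.2336]
eef_rot: [0.704, 0.71, 0.001, -0.001]
ft_force: [0.7, -0.1, 0.6]
width: 0.0873
grip_force: 0.0
[0.5931 0.1894 0.2336] [ 0.7045  0.7097  0.0007 -0.0013]
```

View pics/w2.png

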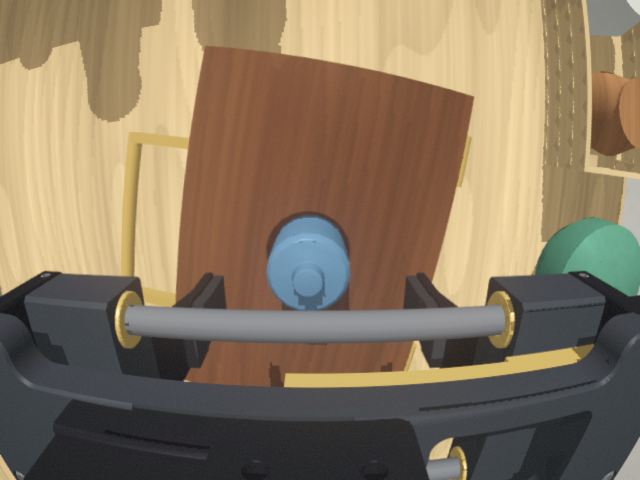

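The wrist view has the crock's top centred at about (308,268) with its knob at (308,280), and the bar runs from (132,140) to (125,296).

```bash
cat >> h.py <<'E'
def wray(c,s,u,v,z):
    K=np.array(c["mtx"]); x=(u-K[0,2])/K[0,0]; y=(v-K[1,2])/K[1,1]; th=np.hypot(x,y)
    d=np.array([x,y,0])/max(th,1e-9)*np.sin(th); d[2]=np.cos(th)
    H=np.array(c["hand_eye"]); A=Ro.from_quat(s["eef_rot"]).as_matrix()
    o=A@H[:3,3]+s["ee_pos"]; d=A@H[:3,:3]@d; return o+d*(z-o[2])/d[2]
E
python3 - <<'E'
from h import *
np.set_printoptions(precision=4,suppress=True)
s=r.read_state(); c=r.camera("wrist")
print("knob",wray(c,s,308,279,.181))
h=cv2.cvtColor(c["color"],cv2.COLOR_RGB2HSV); m=cv2.inRange(h,(98,80,40),(118,255,255))
k,l,st,ce=cv2.connectedComponentsWithStats(m); i=1+np.argmax(st[1:,4]); print(st[i],ce[i])
for v in (150,180,210,240,270): 
    row=h[v,90:175]; g=np.where((row[:,0]>20)&(row[:,0]<28)&(row[:,1]>130))[0]
    if len(g): print(v,g[0]+90,g[-1]+90,wray(c,s,(g[0]+g[-1])/2+90,v,.111))
for p in((131,138),(124,300)): print("bar end",wray(c,s,*p,.111))
print("lid",[wray(c,s,*p,.122) for p in((204,46),(473,96))])
E
```

```text
knob [0.59   0.1764 0.181 ]
[ 265  212   83   94 6106] [306.8857 259.6515]
270 126 128 [0.4332 0.1532 0.111 ]
bar end [0.4489 0.2634 0.111 ]
bar end [0.4247 0.1245 0.111 ]
lid [array([0.5141, 0.3275, 0.122 ]), array([0.7101, 0.2942, 0.122 ])]
```

```bash
python3 -m crank '[{"claw":-1,"dx":-0.33,"dy":-0.08,"dz":0.3,"ax":0,"ay":0,"az":0},{"claw":-1,"dx":0,"dy":0,"dz":0.6,"ax":0,"ay":0,"az":0},{"claw":-1,"dx":0,"dy":0,"dz":0.6,"ax":0,"ay":0,"az":0},{"claw":-1,"dx":0,"dy":0,"dz":0.6,"ax":0,"ay":0,"az":0},{"claw":-1,"dx":0,"dy":0,"dz":0.5,"ax":0,"ay":0,"az":0},{"claw":-1,"dx":0,"dy":0,"dz":0.4,"ax":0,"ay":0,"az":0},{"claw":-1,"dx":0,"dy":0,"dz":0,"ax":0,"ay":0,"az":0},{"claw":-1,"dx":0,"dy":0,"dz":0,"ax":0,"ay":0,"az":0}]' 20
python3 -m crank '[{"claw":0,"dx":0,"dy":0,"dz":0,"ax":0,"ay":0,"az":0},{"claw":0.3,"dx":0,"dy":0,"dz":0,"ax":0,"ay":0,"az":0},{"claw":1,"dx":0,"dy":0,"dz":0,"ax":0,"ay":0,"az":0},{"claw":1,"dx":0,"dy":0,"dz":0,"ax":0,"ay":0,"az":0},{"claw":1,"dx":0,"dy":0,"dz":0,"ax":0,"ay":0,"az":0},{"claw":1,"dx":0,"dy":0,"dz":0,"ax":0,"ay":0,"az":0},{"claw":1,"dx":0,"dy":0,"dz":0,"ax":0,"ay":0,"az":0},{"claw":1,"dx":0,"dy":0,"dz":0,"ax":0,"ay":0,"az":0}]' 20
```

```text
time: 1.83
ee_pos: [0.5927, 0.1722, 0.1435]
eef_rot: [0.708, 0.707, -0.0, -0.0]
ft_force: [0.4, 0.2, 1.2]
width: 0.0873
grip_force: 0.0
time: 2.5
ee_pos: [0.5922, 0.1733, 0.1437]
eef_rot: [0.707, 0.707, -0.0, -0.0]
ft_force: [-4.4, 0.1, 4.6]
width: 0.0527
grip_force: 19.9
```

```bash
python3 -m crank '[{"claw":1,"dx":0,"dy":0,"dz":-0.15,"ax":0,"ay":0,"az":0},{"claw":1,"dx":0,"dy":0,"dz":-0.3,"ax":0,"ay":0,"az":0},{"claw":1,"dx":0,"dy":0,"dz":-0.5,"ax":0,"ay":0,"az":0},{"claw":1,"dx":0,"dy":0,"dz":-0.6,"ax":0,"ay":0,"az":0},{"claw":1,"dx":0,"dy":0,"dz":-0.6,"ax":0,"ay":0,"az":0},{"claw":1,"dx":0,"dy":0,"dz":-0.5,"ax":0,"ay":0,"az":0},{"claw":1,"dx":-0.2,"dy":0,"dz":-0.3,"ax":0,"ay":0,"az":0},{"claw":1,"dx":-0.4,"dy":0,"dz":0,"ax":0,"ay":0,"az":0}]' 30
python3 -m crank '[{"claw":1,"dx":-0.7,"dy":0,"dz":0,"ax":0,"ay":0,"az":0},{"claw":1,"dx":-0.8,"dy":0,"dz":0,"ax":0,"ay":0,"az":0},{"claw":1,"dx":-0.8,"dy":0,"dz":0,"ax":0,"ay":0,"az":0},{"claw":1,"dx":-0.8,"dy":0,"dz":0,"ax":0,"ay":0,"az":0},{"claw":1,"dx":-0.8,"dy":0,"dz":0,"ax":0,"ay":0,"az":0},{"claw":1,"dx":-0.8,"dy":0,"dz":0,"ax":0,"ay":0,"az":0},{"claw":1,"dx":-0.8,"dy":-0.05,"dz":0,"ax":0,"ay":0,"az":0},{"claw":1,"dx":-0.8,"dy":-0.05,"dz":0,"ax":0,"ay":0,"az":0}]' 30
python3 -m crank '[{"claw":1,"dx":-0.8,"dy":-0.05,"dz":0,"ax":0,"ay":0,"az":0},{"claw":1,"dx":-0.8,"dy":-0.05,"dz":0,"ax":0,"ay":0,"az":0},{"claw":1,"dx":-0.8,"dy":-0.05,"dz":0,"ax":0,"ay":0,"az":0},{"claw":1,"dx":-0.8,"dy":0,"dz":0,"ax":0,"ay":0,"az":0},{"claw":1,"dx":-0.8,"dy":0,"dz":0,"ax":0,"ay":0,"az":0},{"claw":1,"dx":-0.8,"dy":0,"dz":0,"ax":0,"ay":0,"az":0},{"claw":1,"dx":-0.8,"dy":0,"dz":0,"ax":0,"ay":0,"az":0},{"claw":1,"dx":-0.5,"dy":0,"dz":0,"ax":0,"ay":0,"az":0}]' 30
python3 -m crank '[{"claw":1,"dx":-0.2,"dy":0,"dz":0,"ax":0,"ay":0,"az":0},{"claw":1,"dx":0,"dy":0,"dz":0,"ax":0,"ay":0,"az":0},{"claw":1,"dx":0,"dy":0,"dz":0,"ax":0,"ay":0,"az":0},{"claw":1,"dx":0,"dy":0,"dz":0,"ax":0,"ay":0,"az":0}]' 30
python3 - <<'E'
from h import *
np.set_printoptions(precision=4,suppress=True)
s=r.read_state(); print(s["ee_pos"],s["eef_rot"])
c=r.camera("scene"); a=c["color"][200:320,160:460]
d=r.camera("side"); b=d["color"][180:420,230:480]
a=cv2.resize(a,None,fx=2.2,fy=2.2); b=cv2.resize(b,None,fx=1.4,fy=1.4)
o=np.zeros((600,660,3),np.uint8); o[:264,:660]=a; o[264:600,:350]=b
w=r.camera("wrist")["color"]; o[264:504,350:660]=cv2.resize(w,(310,240))
cv2.imwrite("pics/c3.png",o[:,:,::-1])
E
```

```text
time: 3.17
ee_pos: [0.5933, 0.1564, 0.2345]
eef_rot: [0.706, 0.708, 0.002, 0.001]
ft_force: [1.2, 0.5, -2.3]
width: 0.053
grip_force: 29.9
time: 3.83
ee_pos: [0.5887, -0.0367, 0.231]
eef_rot: [0.708, 0.707, -0.001, -0.0]
ft_force: [-0.2, 0.3, -2.7]
width: 0.0523
grip_force: 29.9
time: 4.5
ee_pos: [0.5833, -0.2215, 0.2309]
eef_rot: [0.708, 0.706, -0.001, -0.0]
ft_force: [-0.3, -0.6, -3.6]
width: 0.0532
grip_force: 29.9
time: 4.83
ee_pos: [0.5853, -0.2213, 0.2318]
eef_rot: [0.706, 0.708, 0.0, -0.0]
ft_force: [-0.2, 0.3, -3.3]
width: 0.0526
grip_force: 29.9
[ 0.5853 -0.2213  0.2318] [ 0.7065  0.7077  0.0003 -0.0004]
```

View pics/c3.png

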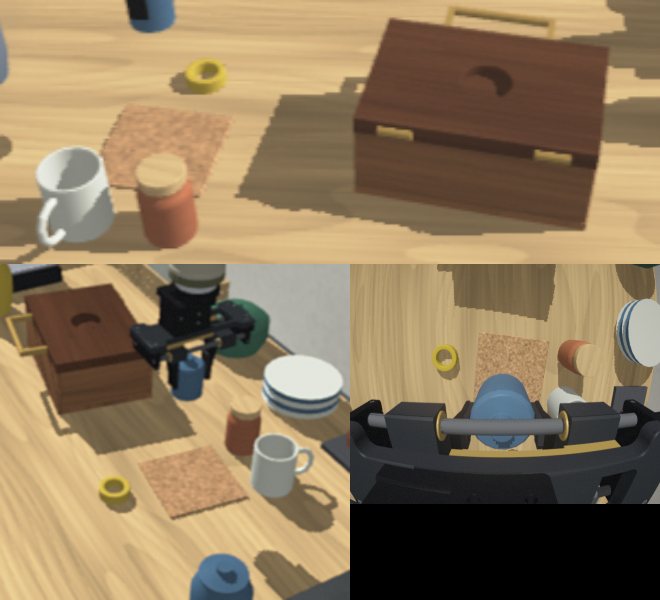

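The composite shows the crock held above the mat and the recess empty. The mat corners are at about (217,248) and (265,253) in the scene view and at (264,142) and (411,157) in the wrist view.

Run:
```python
from h import *
np.set_printoptions(precision=4,suppress=True)
s=r.read_state(); w=r.camera("wrist"); c=r.camera("scene"); d=r.camera("side")
print("wrist",[wray(w,s,*p,.005) for p in((264,142),(411,157))])
q=[(265,253),(217,248),(206,268),(251,288)]
print("scene",[ray(c,*p,.005) for p in q])
q=[(230+x/1.4,180+(y-264)/1.4) for x,y in((139,461),(209,446),(247,494),(173,517))]
print("side",[ray(d,*p,.005) for p in q])
print("crock in side",ray(d,230+187/1.4,180+(382-264)/1.4,.2318+.008-.0437+.028),"jar wrist base near",wray(w,s,350/1,0,0)[0:0])
```

```text
wrist [array([ 0.5343, -0.1538,  0.005 ]), array([ 0.6849, -0.1676,  0.005 ])]
scene [array([ 0.5385, -0.1483,  0.005 ]), array([ 0.5241, -0.2943,  0.005 ]), array([ 0.6109, -0.305 ,  0.005 ]), array([ 0.6814, -0.1633,  0.005 ])]
side [array([ 0.5456, -0.1406,  0.005 ]), array([ 0.6849, -0.1632,  0.005 ]), array([ 0.6728, -0.3048,  0.005 ]), array([ 0.5274, -0.2939,  0.005 ])]
crock in side [ 0.5841 -0.2233  0.2241] jar wrist base near []
```

```bash
python3 -m crank '[{"claw":1,"dx":0,"dy":0,"dz":0.4,"ax":0,"ay":0,"az":0},{"claw":1,"dx":0,"dy":0,"dz":0.8,"ax":0,"ay":0,"az":0},{"claw":1,"dx":0,"dy":0,"dz":0.9,"ax":0,"ay":0,"az":0},{"claw":1,"dx":0,"dy":0,"dz":0.9,"ax":0,"ay":0,"az":0},{"claw":1,"dx":0,"dy":0,"dz":0.9,"ax":0,"ay":0,"az":0},{"claw":1,"dx":0,"dy":0,"dz":0.8,"ax":0,"ay":0,"az":0},{"claw":1,"dx":0,"dy":0,"dz":0.6,"ax":0,"ay":0,"az":0},{"claw":1,"dx":0,"dy":0,"dz":0.4,"ax":0,"ay":0,"az":0}]' 30
python3 -m crank '[{"claw":1,"dx":0,"dy":0,"dz":0.2,"ax":0,"ay":0,"az":0},{"claw":1,"dx":0,"dy":0,"dz":0.1,"ax":0,"ay":0,"az":0},{"claw":1,"dx":0,"dy":0,"dz":0,"ax":0,"ay":0,"az":0},{"claw":1,"dx":0,"dy":0,"dz":0,"ax":0,"ay":0,"az":0}]' 30
```

```text
time: 5.8
ee_pos: [0.5837, -0.2223, 0.0579]
eef_rot: [0.707, 0.707, -0.001, -0.001]
ft_force: [0.1, 0.5, -2.7]
width: 0.0527
grip_force: 29.9
time: 6.13
ee_pos: [0.5859, -0.2231, 0.0531]
eef_rot: [0.707, 0.707, 0.0, 0.001]
ft_force: [0.2, 0.0, -3.4]
width: 0.0529
grip_force: 29.9
```

```bash
python3 -m crank '[{"claw":1,"dx":0,"dy":0,"dz":0.1,"ax":0,"ay":0,"az":0},{"claw":1,"dx":0,"dy":0,"dz":0.1,"ax":0,"ay":0,"az":0},{"claw":1,"dx":0,"dy":0,"dz":0.08,"ax":0,"ay":0,"az":0},{"claw":1,"dx":0,"dy":0,"dz":0.04,"ax":0,"ay":0,"az":0},{"claw":1,"dx":0,"dy":0,"dz":0,"ax":0,"ay":0,"az":0},{"claw":1,"dx":0,"dy":0,"dz":0,"ax":0,"ay":0,"az":0}]' 30
python3 -m crank '[{"claw":1,"dx":0,"dy":0,"dz":0.04,"ax":0,"ay":0,"az":0},{"claw":1,"dx":0,"dy":0,"dz":0,"ax":0,"ay":0,"az":0}]' 30
python3 -m crank '[{"claw":1,"dx":0,"dy":0,"dz":0.04,"ax":0,"ay":0,"az":0},{"claw":1,"dx":0,"dy":0,"dz":0,"ax":0,"ay":0,"az":0}]' 30
```

```text
time: 6.63
ee_pos: [0.5851, -0.2228, 0.0424]
eef_rot: [0.707, 0.707, 0.0, -0.0]
ft_force: [-0.2, 0.4, -3.5]
width: 0.0528
grip_force: 29.9
time: 6.8
ee_pos: [0.5851, -0.2229, 0.0412]
eef_rot: [0.707, 0.707, 0.0, 0.0]
ft_force: [-0.4, 0.5, -3.8]
width: 0.0528
grip_force: 29.9
time: 6.97
ee_pos: [0.5853, -0.2229, 0.0408]
eef_rot: [0.707, 0.707, 0.0, 0.0]
ft_force: [-3.2, 0.3, 3.9]
width: 0.053
grip_force: 29.9
```

```bash
python3 -m crank '[{"claw":0.2,"dx":0,"dy":0,"dz":0,"ax":0,"ay":0,"az":0},{"claw":0.1,"dx":0,"dy":0,"dz":0,"ax":0,"ay":0,"az":0},{"claw":-0.1,"dx":0,"dy":0,"dz":0,"ax":0,"ay":0,"az":0},{"claw":-0.4,"dx":0,"dy":0,"dz":0,"ax":0,"ay":0,"az":0},{"claw":-1,"dx":0,"dy":0,"dz":0,"ax":0,"ay":0,"az":0},{"claw":-1,"dx":0,"dy":0,"dz":0,"ax":0,"ay":0,"az":0},{"claw":-1,"dx":0,"dy":0,"dz":0,"ax":0,"ay":0,"az":0}]' 30
python3 -m crank '[{"claw":-1,"dx":0,"dy":0,"dz":-0.3,"ax":0,"ay":0,"az":0},{"claw":-1,"dx":0,"dy":0,"dz":-0.6,"ax":0,"ay":0,"az":0},{"claw":-1,"dx":0,"dy":0,"dz":-0.9,"ax":0,"ay":0,"az":0},{"claw":-1,"dx":0,"dy":0,"dz":-0.9,"ax":0,"ay":0,"az":0},{"claw":-1,"dx":0,"dy":0,"dz":-0.9,"ax":0,"ay":0,"az":0},{"claw":-1,"dx":0,"dy":0,"dz":-0.9,"ax":0,"ay":0,"az":0},{"claw":-1,"dx":0,"dy":0,"dz":-0.9,"ax":0,"ay":0,"az":0},{"claw":-1,"dx":0,"dy":0,"dz":-0.8,"ax":0,"ay":0,"az":0}]' 30
python3 - <<'E'
from h import *
np.set_printoptions(precision=4,suppress=True)
c=r.camera("scene"); a=c["color"][200:320,160:460]
d=r.camera("side"); b=d["color"][180:420,200:450]
a=cv2.resize(a,None,fx=2.2,fy=2.2); b=cv2.resize(b,None,fx=1.4,fy=1.4)
o=np.zeros((600,660,3),np.uint8); o[:264,:660]=a; o[264:600,:350]=b
cv2.imwrite("pics/c4.png",o[:,:,::-1])
E
```

```text
time: 7.55
ee_pos: [0.5853, -0.2229, 0.0401]
eef_rot: [0.707, 0.707, 0.0, 0.0]
ft_force: [0.2, 0.4, -0.2]
width: 0.0721
grip_force: 0.0
time: 8.22
ee_pos: [0.5852, -0.223, 0.2288]
eef_rot: [0.707, 0.707, 0.0, 0.001]
ft_force: [-0.1, 0.3, 0.1]
width: 0.0871
grip_force: 0.0
```

View pics/c4.png

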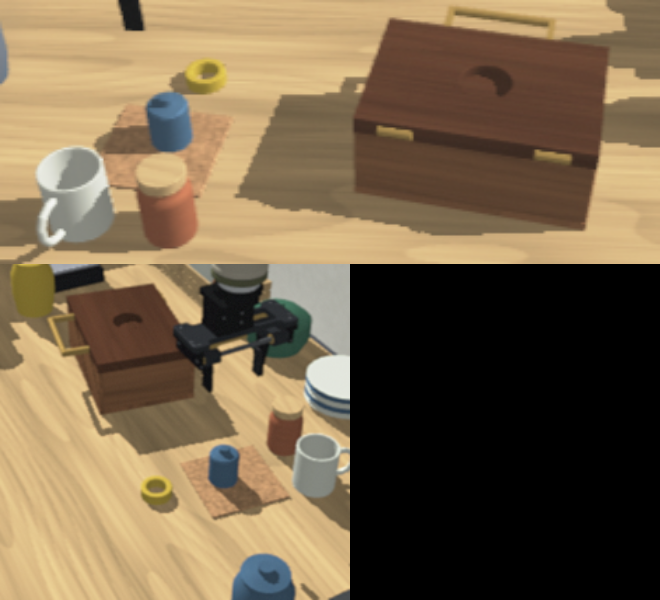

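The crock stands upright on the mat, clear of all its edges, and the other goods are undisturbed. Next I move above the bar.

```bash
python3 -m crank '[{"claw":-1,"dx":0.4,"dy":-0.1,"dz":0,"ax":0,"ay":0,"az":0},{"claw":-1,"dx":0.8,"dy":-0.3,"dz":0,"ax":0,"ay":0,"az":0},{"claw":-1,"dx":0.9,"dy":-0.3,"dz":0,"ax":0,"ay":0,"az":0},{"claw":-1,"dx":0.9,"dy":-0.3,"dz":0,"ax":0,"ay":0,"az":0},{"claw":-1,"dx":0.9,"dy":-0.3,"dz":0,"ax":0,"ay":0,"az":0},{"claw":-1,"dx":0.9,"dy":-0.3,"dz":0,"ax":0,"ay":0,"az":0},{"claw":-1,"dx":0.9,"dy":-0.3,"dz":0,"ax":0,"ay":0,"az":0},{"claw":-1,"dx":0.9,"dy":-0.3,"dz":0,"ax":0,"ay":0,"az":0}]' 20
python3 -m crank '[{"claw":0,"dx":0.9,"dy":-0.3,"dz":0,"ax":0,"ay":0,"az":0},{"claw":0,"dx":0.9,"dy":-0.3,"dz":0,"ax":0,"ay":0,"az":0},{"claw":0,"dx":0.9,"dy":-0.3,"dz":0,"ax":0,"ay":0,"az":0},{"claw":0,"dx":0.9,"dy":-0.3,"dz":0,"ax":0,"ay":0,"az":0},{"claw":0,"dx":0.9,"dy":-0.3,"dz":0,"ax":0,"ay":0,"az":0},{"claw":0,"dx":0.9,"dy":-0.3,"dz":0,"ax":0,"ay":0,"az":0},{"claw":0.1,"dx":0.9,"dy":-0.3,"dz":0,"ax":0,"ay":0,"az":0},{"claw":0.1,"dx":0.9,"dy":-0.3,"dz":0,"ax":0,"ay":0,"az":0}]' 20
python3 -m crank '[{"claw":0.1,"dx":0.6,"dy":-0.2,"dz":0,"ax":0,"ay":0,"az":0.5},{"claw":0.1,"dx":0.2,"dy":-0.1,"dz":0,"ax":0,"ay":0,"az":0.5},{"claw":0.1,"dx":0,"dy":0,"dz":0,"ax":0,"ay":0,"az":0.4},{"claw":0.1,"dx":0,"dy":0,"dz":0,"ax":0,"ay":0,"az":0},{"claw":0.1,"dx":0,"dy":0,"dz":0,"ax":0,"ay":0,"az":0}]' 20
python3 - <<'E'
from h import *
c=r.camera("wrist"); save(c,"w5.png")
E
```

```text
time: 8.98
ee_pos: [0.5174, -0.0228, 0.225]
eef_rot: [0.707, 0.707, -0.001, -0.001]
ft_force: [0.9, 0.6, 0.1]
width: 0.0872
grip_force: 0.0
time: 9.65
ee_pos: [0.4451, 0.1926, 0.225]
eef_rot: [0.707, 0.707, -0.001, -0.0]
ft_force: [0.9, 0.3, 0.1]
width: 0.0433
grip_force: 0.0
time: 10.07
ee_pos: [0.4375, 0.2152, 0.2252]
eef_rot: [0.756, 0.654, -0.001, -0.0]
ft_force: [-0.2, 0.5, -0.1]
width: 0.0394
grip_force: 0.0
```

View pics/w5.png

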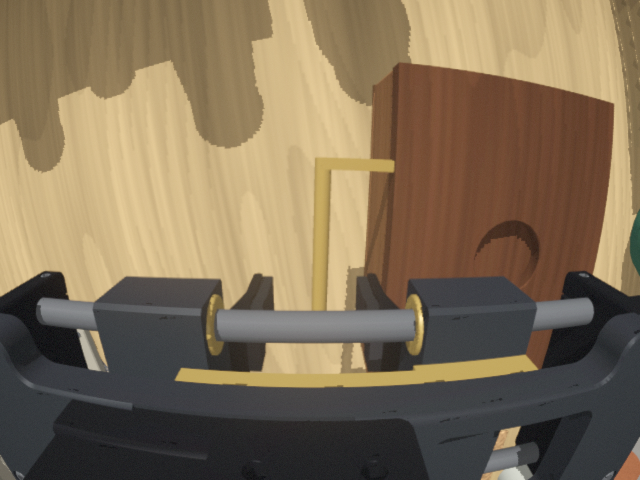

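The bar runs from (322,165) to (319,300), nearly aligned with the tool, with its far bracket at v≈165. The recess centre is near (507,255).

Run:
```python
from h import *
np.set_printoptions(precision=4,suppress=True)
s=r.read_state(); c=r.camera("wrist"); h=cv2.cvtColor(c["color"],cv2.COLOR_RGB2HSV)
P=[]
for v in range(185,300,10):
    row=h[v,305:340]; g=np.where((row[:,0]>19)&(row[:,0]<29)&(row[:,1]>125))[0]
    if 5<len(g): P.append(wray(c,s,(g[0]+g[-1])/2+305,v,.111)); 
    if v%40==5: print(v,g[0]+305,g[-1]+305)
P=np.array(P); k=np.polyfit(P[:,1],P[:,0],1); print("bar slope deg",np.degrees(np.arctan(k[0])),P[0],P[-1])
e=wray(c,s,323,164,.111); print("bracket",e)
u=np.array([k[0],1,0])/np.hypot(k[0],1); mid=e-u*.066; print("mid",mid)
A=Ro.from_quat(s["eef_rot"]).as_matrix(); print("tool x",A[:,0],"y",A[:,1])
x=np.polyval(k,s["ee_pos"][1]); n=np.array([u[1],-u[0],0])
print("TCP->mid in tool axes mm",A.T@(np.array([mid[0],mid[1],.103])-s["ee_pos"])*1e3, "perp",n@([x,s["ee_pos"][1],0]-s["ee_pos"]*[1,1,0])*1e3)
print("recess",wray(c,s,507,262,.108))
```

```text
205 314 328
245 313 327
285 312 325
bar slope deg 9.694474921279276 [0.4486 0.2511 0.111 ] [0.434 0.167 0.111]
bracket [0.4515 0.266  0.111 ]
mid [0.4404 0.2009 0.111 ]
tool x [ 0.1446  0.9895 -0.0008] y [ 0.9895 -0.1446 -0.0007]
TCP->mid in tool axes mm [-13.5068   4.6249 122.4565] perp 4.293327273934564
recess [0.5945 0.168  0.108 ]
```

```bash
python3 -m crank '[{"claw":0.1,"dx":-0.45,"dy":0.15,"dz":0.2,"ax":0,"ay":0,"az":0.23},{"claw":0.1,"dx":0,"dy":0,"dz":0.5,"ax":0,"ay":0,"az":0},{"claw":0.1,"dx":0,"dy":0,"dz":0.7,"ax":0,"ay":0,"az":0},{"claw":0.1,"dx":0,"dy":0,"dz":0.8,"ax":0,"ay":0,"az":0},{"claw":0.1,"dx":0,"dy":0,"dz":0.7,"ax":0,"ay":0,"az":0},{"claw":0.1,"dx":0,"dy":0,"dz":0.5,"ax":0,"ay":0,"az":0},{"claw":0.1,"dx":0,"dy":0,"dz":0.3,"ax":0,"ay":0,"az":0},{"claw":0.1,"dx":0,"dy":0,"dz":0.2,"ax":0,"ay":0,"az":0}]' 20
python3 -m crank '[{"claw":0.1,"dx":0,"dy":0,"dz":0.1,"ax":0,"ay":0,"az":0},{"claw":0.1,"dx":0,"dy":0,"dz":0,"ax":0,"ay":0,"az":0},{"claw":0.1,"dx":0,"dy":0,"dz":0,"ax":0,"ay":0,"az":0}]' 20
```

```text
time: 10.83
ee_pos: [0.4406, 0.2, 0.1078]
eef_rot: [0.765, 0.644, -0.001, -0.0]
ft_force: [-0.1, -0.2, 1.2]
width: 0.0391
grip_force: 0.0
time: 11.08
ee_pos: [0.4414, 0.2013, 0.1067]
eef_rot: [0.765, 0.644, 0.001, 0.0]
ft_force: [1.2, 0.2, 0.3]
width: 0.0393
grip_force: 0.0
```

Run:
```python
from h import *
c=r.camera("wrist"); d=r.camera("side")
o=np.zeros((400,800,3),np.uint8); o[:300,:400]=cv2.resize(c["color"],(400,300)); o[:,400:]=cv2.resize(d["color"][140:280,190:330],(400,400))
cv2.imwrite("pics/c6.png",o[:,:,::-1])
```

```text
(no output)
```

View pics/c6.png

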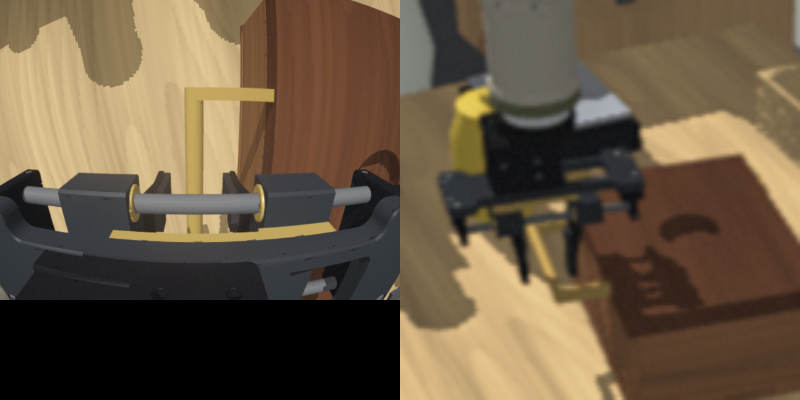

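The wrist view shows the bar at u≈195 of 400, midway between the fingers at u≈155 and 240. I'll lower slightly and close.

```bash
python3 -m crank '[{"claw":0.1,"dx":0,"dy":0,"dz":0.1,"ax":0,"ay":0,"az":0},{"claw":0.4,"dx":0,"dy":0,"dz":0,"ax":0,"ay":0,"az":0},{"claw":1,"dx":0,"dy":0,"dz":0,"ax":0,"ay":0,"az":0},{"claw":1,"dx":0,"dy":0,"dz":0,"ax":0,"ay":0,"az":0},{"claw":1,"dx":0,"dy":0,"dz":0,"ax":0,"ay":0,"az":0},{"claw":1,"dx":0,"dy":0,"dz":0,"ax":0,"ay":0,"az":0},{"claw":1,"dx":0,"dy":0,"dz":0,"ax":0,"ay":0,"az":0},{"claw":1,"dx":0,"dy":0,"dz":0,"ax":0,"ay":0,"az":0}]' 25
```

```text
time: 11.85
ee_pos: [0.44, 0.2015, 0.103]
eef_rot: [0.765, 0.644, -0.001, -0.0]
ft_force: [-5.3, 0.1, 3.4]
width: 0.0109
grip_force: 25.0
```

```bash
python3 -m crank '[{"claw":1,"dx":0,"dy":0.01,"dz":-0.2,"ax":0,"ay":0,"az":0},{"claw":1,"dx":0,"dy":0.04,"dz":-0.7,"ax":0,"ay":0,"az":0},{"claw":1,"dx":0,"dy":0.06,"dz":-0.45,"ax":0,"ay":0,"az":0},{"claw":1,"dx":0,"dy":0.09,"dz":-0.45,"ax":0,"ay":0,"az":0},{"claw":1,"dx":0,"dy":0.11,"dz":-0.44,"ax":0,"ay":0,"az":0},{"claw":1,"dx":0,"dy":0.13,"dz":-0.43,"ax":0,"ay":0,"az":0},{"claw":1,"dx":0,"dy":0.16,"dz":-0.43,"ax":0,"ay":0,"az":0},{"claw":1,"dx":0,"dy":0.18,"dz":-0.42,"ax":0,"ay":0,"az":0}]' 25
```

```text
time: 12.52
ee_pos: [0.4621, 0.1975, 0.2089]
eef_rot: [0.764, 0.645, -0.002, -0.001]
ft_force: [-7.5, 1.6, -1.8]
width: 0.0111
grip_force: 25.0
```

```bash
python3 -m crank '[{"claw":1,"dx":0,"dy":0.2,"dz":-0.41,"ax":0,"ay":0,"az":0},{"claw":1,"dx":0,"dy":0.23,"dz":-0.39,"ax":0,"ay":0,"az":0},{"claw":1,"dx":0,"dy":0.25,"dz":-0.38,"ax":0,"ay":0,"az":0},{"claw":1,"dx":0,"dy":0.27,"dz":-0.37,"ax":0,"ay":0,"az":0},{"claw":1,"dx":0,"dy":0.29,"dz":-0.35,"ax":0,"ay":0,"az":0},{"claw":1,"dx":0,"dy":0.3,"dz":-0.34,"ax":0,"ay":0,"az":0},{"claw":1,"dx":0,"dy":0.32,"dz":-0.32,"ax":0,"ay":0,"az":0},{"claw":1,"dx":0,"dy":0.34,"dz":-0.30,"ax":0,"ay":0,"az":0}]' 25
python3 -m crank '[{"claw":1,"dx":0,"dy":0,"dz":0,"ax":0,"ay":0,"az":0},{"claw":1,"dx":0,"dy":0,"dz":0,"ax":0,"ay":0,"az":0},{"claw":1,"dx":0,"dy":0,"dz":0,"ax":0,"ay":0,"az":0},{"claw":1,"dx":0,"dy":0,"dz":0,"ax":0,"ay":0,"az":0},{"claw":1,"dx":0,"dy":0,"dz":0,"ax":0,"ay":0,"az":0},{"claw":1,"dx":0,"dy":0,"dz":0,"ax":0,"ay":0,"az":0}]' 25
python3 - <<'E'
from h import *
s=r.read_state(); p0=np.array([.44,.2015,.103]); d=s["ee_pos"]-p0
f=np.hypot(d[0],d[1]); u=d[2]; print(d,"angle",np.degrees(np.arctan2(u,.25-f)),"R",np.hypot(u,.25-f),"chord",2*np.degrees(np.arctan2(f,u)),"asin",np.degrees(np.arcsin(u/.25)),"acos",np.degrees(np.arccos(1-f/.25)))
c=r.camera("wrist"); c2=r.camera("scene"); d=r.camera("side")
o=np.zeros((600,800,3),np.uint8); o[:300,:400]=cv2.resize(c["color"],(400,300)); o[:300,400:]=cv2.resize(c2["color"][140:320,180:420],(400,300)); o[300:,:400]=cv2.resize(d["color"][130:370,190:510],(400,300))
cv2.imwrite("pics/c7.png",o[:,:,::-1])
E
```

```text
time: 13.18
ee_pos: [0.5265, 0.1868, 0.2969]
eef_rot: [0.764, 0.645, -0.002, -0.001]
ft_force: [-17.0, -1.1, 15.2]
width: 0.0112
grip_force: 25.0
time: 13.68
ee_pos: [0.5267, 0.1868, 0.2969]
eef_rot: [0.764, 0.645, -0.001, -0.001]
ft_force: [-19.0, -1.9, 17.5]
width: 0.0111
grip_force: 25.0
[ 0.08667543 -0.01467785  0.19387733] angle 50.10279149432355 R 0.252708857781848 chord 48.78175696675106 asin 50.851230908953845 acos 49.581765284676024
```

View pics/c7.png

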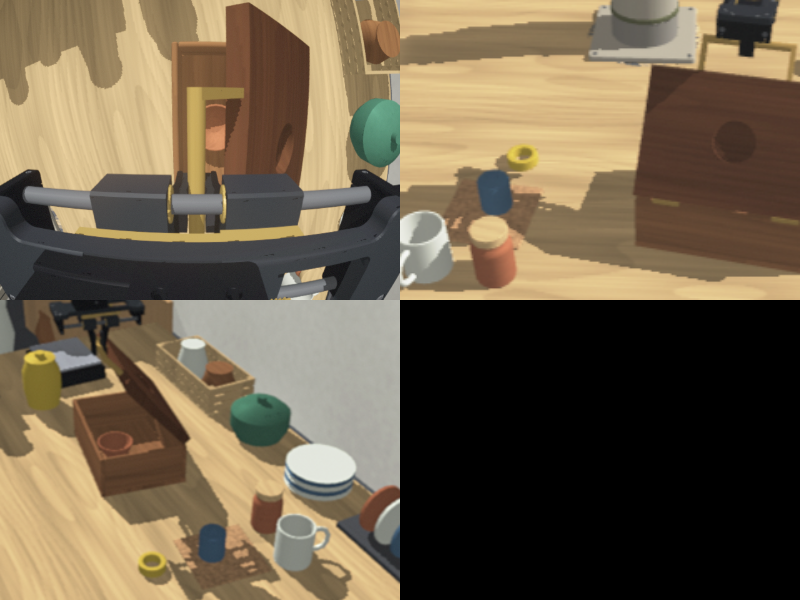

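The composite shows the lid held up, with the bar in the fingers, the crock on the mat, and the bowl still in the box. The wrist force is about 25 N, pressing radially toward the hinge, so I'll ease outward slightly and then check the angle by sight.

```bash
python3 -m crank '[{"claw":1,"dx":0,"dy":-0.03,"dz":-0.03,"ax":0,"ay":0,"az":0},{"claw":1,"dx":0,"dy":-0.02,"dz":-0.03,"ax":0,"ay":0,"az":0},{"claw":1,"dx":0,"dy":0,"dz":0,"ax":0,"ay":0,"az":0},{"claw":1,"dx":0,"dy":0,"dz":0,"ax":0,"ay":0,"az":0},{"claw":1,"dx":0,"dy":0,"dz":0,"ax":0,"ay":0,"az":0},{"claw":1,"dx":0,"dy":0,"dz":0,"ax":0,"ay":0,"az":0}]' 35
python3 - <<'E'
from h import *
np.set_printoptions(precision=4,suppress=True)
s=r.read_state(); p0=np.array([.44,.2015,.103]); d=s["ee_pos"]-p0
f=np.hypot(d[0],d[1]); u=d[2]; print("kin angle",np.degrees(np.arctan2(u,.25-f)),"R",np.hypot(u,.25-f))
yaw=np.radians(-9.7); bx=np.array([np.cos(yaw),np.sin(yaw),0]); by=np.array([-np.sin(yaw),np.cos(yaw),0])
mid=np.array([.440,.2015,.111]); hin=mid+.25*bx
c=r.camera("scene"); g=cv2.cvtColor(c["color"],cv2.COLOR_RGB2HSV)
for a in (0,47,50,53):
    t=np.radians(a); out=-np.cos(t)*bx+np.array([0,0,np.sin(t)]); n=np.array([0,0,np.cos(t)])+np.sin(t)*bx
    print(a,"lid front top corners",[proj(c,hin+.2*out+.011*n+k*.14*by) for k in(-1,1)],"bar ends",[proj(c,hin+.25*out+k*.062*by) for k in(-1,1)])
m=cv2.inRange(g,(18,90,100),(30,255,255)); dk=cv2.inRange(c["color"],(0,0,0),(130,90,80))
for u in (340,350,360,390,400,410): 
    col=dk[150:240,u]; print(u,"lid edge row",150+next((i for i in range(80) if col[i:i+10].all()),-1))
cv2.imwrite("pics/c8.png",cv2.resize(c["color"][130:260,310:450],None,fx=4,fy=4,interpolation=cv2.INTER_CUBIC)[:,:,::-1])
E
```

```text
time: 14.33
ee_pos: [0.5266, 0.1868, 0.297]
eef_rot: [0.765, 0.645, -0.0, -0.001]
ft_force: [-7.7, 0.4, 5.1]
width: 0.0109
grip_force: 35.0
kin angle 50.111324052397045 R 0.25282228134770424
0 lid front top corners [array([335.9623, 207.9837]), array([435.8674, 221.2109])] bar ends [array([365.736 , 204.6084]), array([408.5616, 210.1515])]
47 lid front top corners [array([330.4188, 178.7401]), array([442.8531, 192.3085])] bar ends [array([364.0955, 163.791 ]), array([413.4126, 169.3623])]
50 lid front top corners [array([329.6975, 178.276 ]), array([443.1248, 191.9466])] bar ends [array([363.6008, 162.761 ]), array([413.4589, 168.3738])]
53 lid front top corners [array([328.9344, 178.0234]), array([443.3666, 191.8076])] bar ends [array([363.0555, 161.9826]), array([413.465 , 167.6428])]
340 lid edge row 180
350 lid edge row 181
360 lid edge row 182
390 lid edge row 150
400 lid edge row 150
410 lid edge row 189
```

View pics/c8.png

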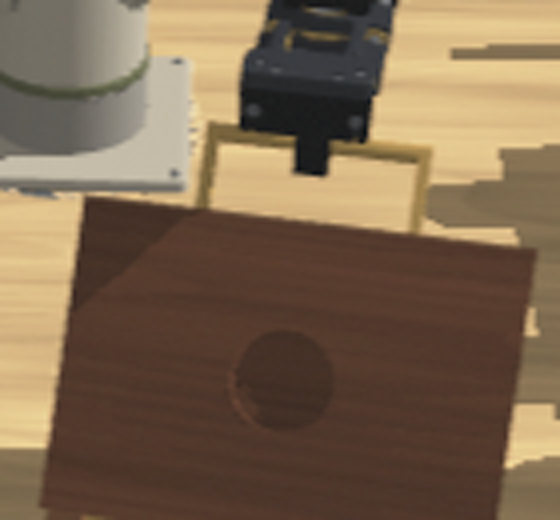

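Run:
```python
from h import *
np.set_printoptions(precision=1,suppress=True)
yaw=np.radians(-9.7); bx=np.array([np.cos(yaw),np.sin(yaw),0]); by=np.array([-np.sin(yaw),np.cos(yaw),0])
hin=np.array([.440,.2015,.111])+.25*bx
c=r.camera("side"); dk=c["color"].astype(int)
for a in (44,47,50,53,56):
    t=np.radians(a); out=-np.cos(t)*bx+np.array([0,0,np.sin(t)]); n=np.array([0,0,np.cos(t)])+np.sin(t)*bx
    print(a,"-y top edge: front",proj(c,hin+.2*out+.011*n-.14*by),"mid",proj(c,hin+.1*out+.011*n-.14*by),"rear",proj(c,hin+.011*n-.14*by))
for v in (180,195,205,215): print(v,[(u,*dk[v,u]) for u in range(275,340,3)])
print(r.read_state()["ft_force"])
```

```text
44 -y top edge: front [291.1 205.4] mid [317.4 224.3] rear [341.8 241.8]
47 -y top edge: front [294.1 202.6] mid [318.9 223. ] rear [341.9 241.9]
50 -y top edge: front [297.1 200. ] mid [320.5 221.8] rear [342. 242.]
53 -y top edge: front [300.3 197.4] mid [322.1 220.7] rear [342.2 242.1]
56 -y top edge: front [303.6 195. ] mid [323.7 219.6] rear [342.3 242.3]
180 [(275, np.int64(107), np.int64(89), np.int64(52)), (278, np.int64(105), np.int64(87), np.int64(51)), (281, np.int64(100), np.int64(76), np.int64(48)), (284, np.int64(98), np.int64(65), np.int64(47)), (287, np.int64(71), np.int64(48), np.int64(36)), (290, np.int64(68), np.int64(45), np.int64(33)), (293, np.int64(64), np.int64(39), np.int64(31)), (296, np.int64(83), np.int64(63), np.int64(45)), (299, np.int64(207), np.int64(176), np.int64(125)), (302, np.int64(218), np.int64(186), np.int64(132)), (305, np.int64(190), np.int64(163), np.int64(116)), (308, np.int64(133), np.int64(114), np.int64(82)), (311, np.int64(116), np.int64(98), np.int64(72)), (314, np.int64(121), np.int64(103), np.int64(74)), (317, np.int64(144), np.int64
[... 3020 characters left out ...]
), np.int64(59), np.int64(41)), (302, np.int64(78), np.int64(54), np.int64(40)), (305, np.int64(58), np.int64(39), np.int64(29)), (308, np.int64(56), np.int64(39), np.int64(29)), (311, np.int64(55), np.int64(36), np.int64(27)), (314, np.int64(54), np.int64(37), np.int64(28)), (317, np.int64(64), np.int64(42), np.int64(32)), (320, np.int64(63), np.int64(43), np.int64(33)), (323, np.int64(58), np.int64(38), np.int64(29)), (326, np.int64(180), np.int64(150), np.int64(108)), (329, np.int64(220), np.int64(188), np.int64(135)), (332, np.int64(224), np.int64(194), np.int64(139)), (335, np.int64(227), np.int64(197), np.int64(140)), (338, np.int64(229), np.int64(200), np.int64(144))]
[-8.3 -0.1  5.6]
```

Run:
```python
from h import *
np.set_printoptions(precision=2,suppress=True)
yaw=np.radians(-9.7); bx=np.array([np.cos(yaw),np.sin(yaw),0]); by=np.array([-np.sin(yaw),np.cos(yaw),0])
hin=np.array([.440,.2015,.111])+.25*bx
c=r.camera("side"); g=cv2.cvtColor(c["color"],cv2.COLOR_RGB2GRAY).astype(float)
def edge(a,s,v):
    t=np.radians(a); out=-np.cos(t)*bx+np.array([0,0,np.sin(t)]); n=np.array([0,0,np.cos(t)])+np.sin(t)*bx
    A,B=[proj(c,hin+k*out+s*.011*n-.14*by) for k in(.2,0)]; return A[0]+(v-A[1])*(B[0]-A[0])/(B[1]-A[1])
for a in(47,50,53): print(a,"under/top u at v=206,220,234",[edge(a,s,v) for s in(-1,1) for v in(206,220,234)])
V=[];L=[];T=[]
for v in range(204,236,2):
    seg=g[v]; d=np.diff(seg)
    p=edge(50,-1,v); q=edge(50,1,v)
    i=int(p)-8+np.argmin(d[int(p)-8:int(p)+9]); j=int(q)-4+np.argmax(d[int(q)-4:int(q)+9])
    print(v,"under %d (%.0f) pred %.1f | top %d (%.0f) pred %.1f"%(i,d[i],p,j,d[j],q))
```

```text
47 under/top u at v=206,220,234 [np.float64(284.82844304595284), np.float64(302.2409588626181), np.float64(319.65347467928336), np.float64(298.15673987951345), np.float64(315.2154276023113), np.float64(332.27411532510916)]
50 under/top u at v=206,220,234 [np.float64(291.16775421188026), np.float64(306.43214602212896), np.float64(321.69653783237766), np.float64(303.5713072732674), np.float64(318.5222682787583), np.float64(333.47322928424927)]
53 under/top u at v=206,220,234 [np.float64(296.71918311547086), np.float64(310.0973774001074), np.float64(323.475571684744), np.float64(308.34751857111337), np.float64(321.4450205561492), np.float64(334.542522541185)]
204 under 291 (-15) pred 289.0 | top 305 (5) pred 301.4
206 under 293 (-13) pred 291.2 | top 306 (6) pred 303.6
208 under 294 (-9) pred 293.3 | top 309 (5) pred 305.7
210 under 296 (-8) pred 295.5 | top 311 (5) pred 307.8
212 under 299 (-8) pred 297.7 | top 312 (6) pred 310.0
214 under 301 (-8) pred 299.9 | top 314 (6) pred 312.1
216 under 303 (-7) pred 302.1 | top 315 (3) pred 314.3
218 under 306 (-9) pred 304.3 | top 318 (6) pred 316.4
220 under 309 (-9) pred 306.4 | top 320 (4) pred 318.5
222 under 311 (-8) pred 308.6 | top 328 (19) pred 320.7
224 under 313 (-7) pred 310.8 | top 330 (44) pred 322.8
226 under 315 (-15) pred 313.0 | top 332 (52) pred 324.9
228 under 316 (-13) pred 315.2 | top 333 (48) pred 327.1
230 under 316 (-8) pred 317.3 | top 335 (54) pred 329.2
232 under 316 (-7) pred 319.5 | top 336 (50) pred 331.3
234 under 324 (-10) pred 321.7 | top 337 (48) pred 333.5
```

```bash
python3 -c "
from bench import r
s=r.read_state(); print(s['time'],s['ee_pos'],s['ft_force'],s['width']); print(r.close_job())"
```

```text
14.4833 [0.5266476  0.18676461 0.29702332] [-6.83478399  1.25529434  6.1633051 ] 0.01080721784329127
the job is handed in; nothing more can be done
None
```

The crock stands upright on the mat and the arm is still holding the lid open at about 50° (arm position says 50.1°; edge slopes in the side camera suggest 50–52.5°), handed in at 14.5 s; I viewed 11 pictures, one over the limit of 10.

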